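Switch on the cooker hood with its worktop switches

TASK

Get the cooker hood going from the wireless push switches on the worktop: with the fingertips gently press down first the large round key (mains), then the long bar key (fan), then the square key (light), each until it is well down; the keys stay down by themselves. Leave the small round key up, do not lift or push the switches out of place, and do not disturb the tin, the mug and the jars.

Things in the scene. Friction and masses are not known exactly. Their poses are not given: they have to be found in the camera images.
- main_switch: the switch with the large round key (46 mm across): a loose white 66 x 66 x 20 mm square puck on a rubber foot, about 0.35 kg, origin at the centre of its underside, z up; in the middle of its top sits a grey key that stands 16 mm proud of the puck
- main_top (a point): centre of the top face of that key; 36 mm above the worktop while the key is up, sinks with the key. Pressed slowly (about 20 mm/s) the force stays low; a quick jab down to the stop makes a short force peak
- main_key (a joint): how far that key is pressed down, m: 0 up, 0.009 fully down; on from 0.006. It slides straight down under a steady resistance of about 3 N and stays where it is left; once it is fully down the key's cap gives way further on a rubber cushion, from about 5 N and 1 mm for every 2 N more, by up to 6 mm, and comes back up by that much when let go.
- fan_switch: the switch with the long bar key (24 x 54 mm, long side along the puck's y axis): a loose white 66 x 66 x 20 mm square puck on a rubber foot, about 0.35 kg, origin at the centre of its underside, z up; in the middle of its top sits a grey key that stands 16 mm proud of the puck
- fan_top (a point): centre of the top face of that key; 36 mm above the worktop while the key is up, sinks with the key. Pressed slowly (about 20 mm/s) the force stays low; a quick jab down to the stop makes a short force peak
- fan_key (a joint): how far that key is pressed down, m: 0 up, 0.009 fully down; on from 0.006. It slides straight down under a steady resistance of about 3 N and stays where it is left; once it is fully down the key's cap gives way further on a rubber cushion, from about 5 N and 1 mm for every 2 N more, by up to 6 mm, and comes back up by that much when let go.
- light_switch: the switch with the square key (40 x 40 mm): a loose white 66 x 66 x 20 mm square puck on a rubber foot, about 0.35 kg, origin at the centre of its underside, z up; in the middle of its top sits a grey key that stands 16 mm proud of the puck
- light_top (a point): centre of the top face of that key; 36 mm above the worktop while the key is up, sinks with the key. Pressed slowly (about 20 mm/s) the force stays low; a quick jab down to the stop makes a short force peak
- light_key (a joint): how far that key is pressed down, m: 0 up, 0.009 fully down; on from 0.006. It slides straight down under a steady resistance of about 3 N and stays where it is left; once it is fully down the key's cap gives way further on a rubber cushion, from about 5 N and 1 mm for every 2 N more, by up to 6 mm, and comes back up by that much when let go.
- bell_switch: the switch with the small round key (22 mm across): a loose white 66 x 66 x 20 mm square puck on a rubber foot, about 0.35 kg, origin at the centre of its underside, z up; in the middle of its top sits a grey key that stands 16 mm proud of the puck
- bell_top (a point): centre of the top face of that key; 36 mm above the worktop while the key is up, sinks with the key. Pressed slowly (about 20 mm/s) the force stays low; a quick jab down to the stop makes a short force peak
- bell_key (a joint): how far that key is pressed down, m: 0 up, 0.009 fully down; on from 0.006. It slides straight down under a steady resistance of about 3 N and stays where it is left; once it is fully down the key's cap gives way further on a rubber cushion, from about 5 N and 1 mm for every 2 N more, by up to 6 mm, and comes back up by that much when let go.
- food_tin: bystander: food tin, 76 mm across, 58 mm high, stands among the switches; origin at the centre of its underside, z up
- green_mug: bystander: green and white mug with a handle, 86 x 117 mm, 99 mm high, behind the switches; origin under its centre
- salt_pot: bystander: glass salt jar with a white lid, 65 mm across, 94 mm high, behind the switches; origin under its centre
- spice_pot: bystander: small spice jar, 42 mm across, 106 mm high, behind the switches; origin under its centre
Mind the look-alikes: they are no part of the job. Leave any red look-alike of the bell_switch alone.

How it is judged:
On the way, in this order (a step that is already met when the one before it is completed fails the run):
1. the large round key is down (value of joint main_key above 0.006 m), for 0.1 s.
2. the long bar key is down (value of joint fan_key above 0.006 m), for 0.1 s.
3. the square key is down (value of joint light_key above 0.006 m), for 0.1 s.
At the end, for the whole second after the job is handed in: The large round, bar and square keys are each at least 6 mm down of their 9 mm, the small round key is up (less than 3 mm down), every switch stands level and at rest within 25 mm of its starting place, and the tin, mug, salt jar and spice jar are within 20 mm of theirs (value of joint each of main_key, fan_key, light_key above 0.006 m and value of joint bell_key below 0.003 m and distance of each of main_switch, fan_switch, light_switch, bell_switch from where it was at the start of the episode below 0.025 m and angle between each of main_switch, fan_switch, light_switch, bell_switch's own z axis and vertical below 0.1 rad and linear speed of each of main_switch, fan_switch, light_switch, bell_switch below 0.02 m/s and distance of each of food_tin, green_mug, salt_pot, spice_pot from where it was at the start of the episode below 0.02 m); the robot touches nothing.
It fails at once if a key is pressed out of turn: the bar key before the large round key is on, or the square key before the bar key is on ((value of joint fan_key above 0.004 m and value of joint main_key below 0.006 m) or (value of joint light_key above 0.004 m and value of joint fan_key below 0.006 m)).
It fails at once if the small round key is pressed (value of joint bell_key above 0.003 m).
It fails at once if a switch is lifted, tipped or shoved more than 25 mm along ((height (world z) of any of main_switch, fan_switch, light_switch, bell_switch above 0.012 m or angle between any of main_switch, fan_switch, light_switch, bell_switch's own z axis and vertical above 0.2 rad) or distance of any of main_switch, fan_switch, light_switch, bell_switch from where it was at the start of the episode above 0.025 m).
It fails at once if a switch is pressed with more than 25 N, or with the arm or hand instead of the fingers (contact force between the fingers and main_switch above 25 N or contact force between the arm and main_switch above 2 N or contact force between the fingers and fan_switch above 25 N or contact force between the arm and fan_switch above 2 N or contact force between the fingers and light_switch above 25 N or contact force between the arm and light_switch above 2 N or contact force between the fingers and bell_switch above 25 N or contact force between the arm and bell_switch above 2 N).
It fails at once if the tin, mug, salt jar or spice jar is moved more than 20 mm (distance of any of food_tin, green_mug, salt_pot, spice_pot from where it was at the start of the episode above 0.02 m).
It also fails if it takes over 48 s, if anything falls off the work surface, if the arm or the gripper's body presses on something with over 40 N, if the wrist force passes 120 N, or if a joint passes its speed limit or range.

ROBOT

A 6-joint arm with a two-finger parallel gripper is mounted at the origin on a cart in front of the work surface, level with it; the furniture and walls round the work are solid. World frame = base frame: x ahead of the robot, y to its left, z up, the work surface at z = 0. Lengths are in m, angles in rad, forces in N, time in s.
With the tool pointing down it reaches from about 0.275 to 0.825 m from the base axis. Payload 4.9 kg.
Tool frame: the origin (TCP) lies on the centre line of the jaws, within the pads' length; the fingertips stand 11 mm ahead of it and the grasp point (between the pads) lies 8 mm behind it; z points along the fingers, y is the line along which they close (so a half turn about z gives the same grasp; the last joint's range is limited). The gripper opens to 85 mm and grips with 20 to 120 N. Pads are 22 mm wide; open, the fingers measure 114 mm over their backs; the gripper's body (76 mm by 85 mm) begins 54 mm behind the grasp point. The pads swing forward as they close: fully open they stand 13 mm farther back than shut.
Start: joints at [1.063, 0.326, -0.193, 1.052, 0, 1.437], TCP at [0.201, 0.512, 0.242] pointing down, gripper open.
Joint ranges: [-2.65, 2.65], [-0.97, 1.79], [-1.3, 1.35], [-1.93, 2.1], [-1.47, 1.37], [-3.14, 3.14]. Speed limits (rad/s): [2.57, 2.57, 3.14, 3.14, 3.14, 3.14].

INTERFACE

Orientations are given as [roll, pitch, yaw] about the fixed x, y, z axes, in that order (R = Rz(yaw) Ry(pitch) Rx(roll)).
In Python, from rig import robot gives the robot as it stands.
- The arm moves only by the tool jog_arm, never from a script. Its argument "increments" is a list of rows, each a list of 2 entries, a list of its own where there are three numbers: the shift along the tool's x, y, z each as a share of 100 mm, from -1 to 1, then the turn, a rotation vector about the tool's x, y, z each as a share of 60 degrees, from -1 to 1. A call has 1 to 5 rows; each row is the pose to reach, as a shift and turn from the pose commanded when the call began, along the tool's axes at that moment; what a row does not reach only later rows make up. A row lasts 1/10 s, in which the tool goes at most 50 mm and 8.59 degrees, less where a joint would pass 70% of its speed; a pose out of reach is approached as far as the arm can. A call with a number of a shift or a turn outside -1 to 1 is refused whole. A call with a gripper value outside its range is refused whole. "gripper" is the opening, from -1 (shut) to 1 (fully open), set as the call begins (left out, the last holds). The fingers move at their own pace and stop on an object; the grip force is fixed at half the most. Time passes only in rows, so rows that repeat a pose let the fingers close. It gives the time, the measured TCP pose, the force, the opening and the grip force at its end, in the units of the state.
- robot.state(): the state, without advancing time (a new reading comes with each control period).
- robot.read_camera(name): name is "side" or "top" or "wrist"; returns a dict with "img" (384x512x3 uint8, red, green, blue), "fx", "fy", "cx", "cy" (pixels), "dist_coeffs" ([k1, k2, p1, p2, k3] as OpenCV has them; the pictures are not rectified), "eye" and "orientation" of the camera in the world; the wrist camera has in their place "mount" (4x4, takes a point from camera to tool coordinates, whose origin is the TCP and whose axes are the flange's). Camera axes: x right, y up, looking along -z (the intrinsics and any distortion apply to the point x, -y, -z); pixel columns grow to the right and rows downward; lengths in m; the calibration is good to about 2 mm. A picture is of the moment at which its call begins: read the wrist's pose just before it. There is no depth.
- robot.sign_off(): hands the job in; it is judged then, once.
The state is a dict: "time_s": time; "qpos": joint angles; "joint_vel": joint speeds; "joint_efforts": joint torques, N m; "eef_pos": TCP position; "tool_rot": TCP orientation; "force": force on the tool from outside, world axes, zero at the start; "wrist_torque": the same for the moment, N m; "opening": opening from 0.0 (shut) to 1.0 (fully open); "gripper_force": force on a finger pad.
Only numpy, scipy, OpenCV 4.12 (cv2) and the standard library are available. Lean on these libraries where they do the work, as an engineer would, in place of code of your own. Each camera call takes 0.05 s, during which the arm holds its last target. There are 200 camera calls.

## Working session

There is one attempt and no reset: what is moved stays moved. The work goes in short steps, Python scripts to look and compute and a tool call to move; the robot and the scene stay as the last step left them, time stands still between calls to the robot, and variables do not carry over. Pictures are saved under pics/ and viewed, at most 10 in all, crops included, and the job is handed in when it is done.

Besides the shell and the picture viewer there is one more tool, called in YAML: its name, and indented under it one key for each argument. jog_arm: Moves the arm, as the interface text tells. Shift numbers are shares of 100 mm and turn numbers shares of 60 degrees, none past 1 either way. Its arguments: {"type":"object","properties":{"increments":{"type":"array"},"gripper":{"type":"number"}},"required":["increments"]}

```bash
mkdir -p pics
cat > h.py <<'E'
import numpy as np, cv2, json
from scipy.spatial.transform import Rotation as R
from rig import robot
def snap(n):
    s=robot.state(); c=robot.read_camera(n); cv2.imwrite(f'pics/{n}_{s["time_s"]:.2f}.png',c['img'][:,:,::-1])
    c['state']=s; return c
def rotm(o):
    o=np.array(o,float); return o if o.shape==(3,3) else R.from_euler('xyz',o).as_matrix() if o.size==3 else R.from_quat(o).as_matrix()
def pix2w(c,uv,z):
    K=np.array([[c['fx'],0,c['cx']],[0,c['fy'],c['cy']],[0,0,1]])
    p=cv2.undistortPoints(np.array(uv,float).reshape(-1,1,2),K,np.array(c['dist_coeffs'],float)).reshape(-1,2)
    d=np.c_[p[:,0],-p[:,1],-np.ones(len(p))]@rotm(c['orientation']).T
    e=np.array(c['eye']); return e+d*((z-e[2])/d[:,2])[:,None]
E
python3 - <<'E'
from h import *
print(robot.state())
for n in('top','side'):
    c=snap(n); print(n,{k:v for k,v in c.items() if k not in('img','state')})
    np.save(f'{n}.npy',c,allow_pickle=True)
E
ls pics
```

```text
{'time_s': 0.0, 'qpos': array([ 1.06282326e+00,  3.26908050e-01, -1.93605700e-01,  1.05198965e+00,
        2.86516818e-05,  1.43660060e+00]), 'joint_vel': array([-1.75701767e-03,  7.31146766e-04,  8.21252289e-04,  3.29752971e-06,
        1.17011667e-03,  4.63884538e-04]), 'joint_efforts': array([ 1.17643853e-03, -4.43405557e+01,  2.62435949e+01,  1.55022496e-02,
       -4.46492925e-05,  8.48613020e-07]), 'eef_pos': array([0.20052495, 0.51153328, 0.24151304]), 'tool_rot': array([-3.13990476e+00, -2.56788463e-04,  2.76781508e+00]), 'force': array([-0.46181904, -0.17164982,  0.12506396]), 'wrist_torque': array([-0.04797524,  0.00588449, -0.03188175]), 'gripper_force': 0.0, 'opening': 0.9989339564523358}
top {'fx': 488.831912425744, 'fy': 488.831912425744, 'cx': 256.396747977568, 'cy': 196.46841434116254, 'dist_coeffs': array([0.01911497, 0.        , 0.        , 0.        , 0.        ]), 'eye': array([0.49139078, 0.14472085, 1.29329984]), 'orientation': array([ 4.32477268e-02,  1.27370349e-04, -1.57401464e+00])}
side {'fx': 423.28589540644026, 'fy': 423.28589540644026, 'cx': 251.18341397043858, 'cy': 195.54793145710966, 'dist_coeffs': array([-0.06983005,  0.        ,  0.        ,  0.        ,  0.        ]), 'eye': array([ 0.3572338 , -0.71696238,  0.83858476]), 'orientation': array([ 0.8362219 , -0.02122309, -0.20073374])}
side_0.05.png
top_0.00.png
```

View pics/top_0.00.png

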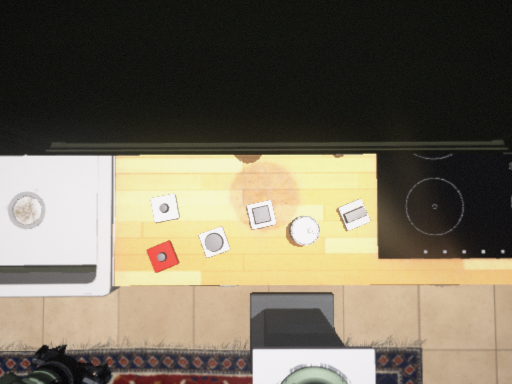

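View pics/side_0.05.png

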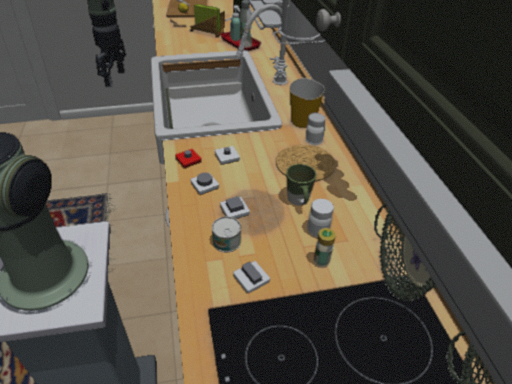

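Top view: the large round key is at (214,242), the square key at (261,215), the bar key at (354,214), the bell at (164,208), the red decoy at (162,257) and the tin at (304,231). The side view agrees: mug and jars stand behind the switches.

Run:
```python
from h import *
c=np.load('top.npy',allow_pickle=True).item(); im=c['img']
hsv=cv2.cvtColor(im,cv2.COLOR_RGB2HSV)
for n,(u,v) in dict(main=(214,242),fan=(354,214),light=(261,215),bell=(164,208),tin=(304,231)).items():
    # low-saturation (puck + key) blob, and key blob = grey within it
    m=(hsv[...,1]<70).astype(np.uint8); w=np.zeros_like(m); w[v-20:v+21,u-20:u+21]=1; m*=w
    k,l,st,ce=cv2.connectedComponentsWithStats(m); i=1+np.argmax(st[1:,4])
    g=((l==i)|0).astype(np.uint8)
    hull=np.zeros_like(m); cn=cv2.findContours(g,0,2)[0]; cv2.fillConvexPoly(hull,cv2.convexHull(np.vstack(cn)),1)
    r=cv2.minAreaRect(np.vstack(cn))
    key=(hull>0)&(im.max(2)<185)&(im.max(2)>90); key=cv2.erode(hull,np.ones((5,5)))*key.astype(np.uint8)
    k2,l2,st2,ce2=cv2.connectedComponentsWithStats(key); j=1+np.argmax(st2[1:,4]) if k2>1 else 0
    kr=cv2.minAreaRect(np.argwhere(l2==j)[:,::-1].astype(np.float32))
    box=pix2w(c,cv2.boxPoints(r),.02); kb=pix2w(c,cv2.boxPoints(kr),.036)
    print(n,'puck',pix2w(c,[r[0]],.02)[0,:2].round(3),np.linalg.norm(np.diff(box,axis=0),axis=1).round(3),'edge dir',np.degrees(np.arctan2(*(box[1]-box[0])[1::-1])).round(1),
     '| key',pix2w(c,[ce2[j]],.036)[0,:2].round(3),np.linalg.norm(np.diff(kb,axis=0),axis=1).round(3))
x=cv2.resize(im[185:275,140:390],None,fx=3.2,fy=3.2,interpolation=2); cv2.imwrite('pics/crop.png',x[:,:,::-1])
for p in [(250,158),(338,155)]: print(pix2w(c,[p],0.0))
```

```text
main puck [0.43  0.256] [0.068 0.067 0.068] edge dir -70.5 | key [0.433 0.245] [0.037 0.046 0.037]
fan puck [ 0.499 -0.109] [0.068 0.068 0.068] edge dir -67.0 | key [ 0.501 -0.094] [0.055 0.024 0.055]
light puck [0.501 0.132] [0.069 0.069 0.069] edge dir -76.1 | key [0.496 0.151] [0.011 0.042 0.011]
bell puck [0.525 0.385] [0.104 0.089 0.104] edge dir -90.2 | key [0.515 0.38 ] [0.021 0.021 0.021]
tin puck [0.464 0.023] [0.101 0.088 0.101] edge dir -90.2 | key [0.479 0.054] [0.034 0.008 0.034]
[[0.64971484 0.16137165 0.        ]]
[[ 0.65690567 -0.07239355  0.        ]]
```

View pics/crop.png

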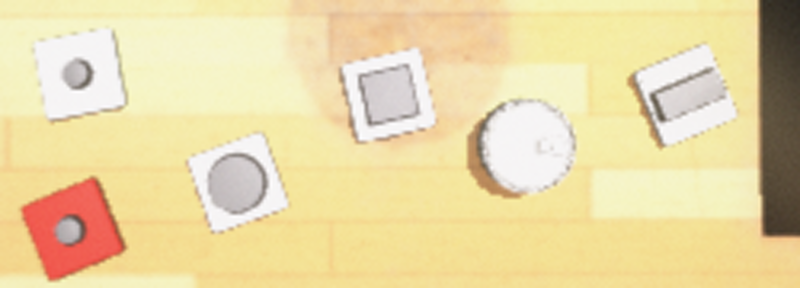

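jog_arm:
  increments:
    - [[-0.3,-0.15,0],[0,0,0]]
    - [[-0.6,-0.3,0],[0,0,0]]
    - [[-0.9,-0.45,0],[0,0,0]]
    - [[-1,-0.5,0],[0,0,0]]
  gripper: -1

```text
time_s: 0.5
eef_pos: [0.2768, 0.427, 0.2419]
tool_rot: [-3.14, 0.0, 2.765]
force: [-0.2, 0.3, -0.2]
opening: 0.332
gripper_force: 0.0
```

jog_arm:
  increments:
    - [[-0.3,-0.15,0],[0,0,0]]
    - [[-0.6,-0.3,0],[0,0,0]]
    - [[-0.9,-0.45,0],[0,0,0]]
    - [[-1,-0.5,0],[0,0,0]]

```text
time_s: 0.9
eef_pos: [0.3517, 0.3445, 0.2421]
tool_rot: [-3.141, 0.0, 2.765]
force: [-0.2, -0.0, 1.1]
opening: 0.001
gripper_force: 0.0
```

jog_arm:
  increments:
    - [[-0.3,-0.15,0],[0,0,0]]
    - [[-0.6,-0.3,0],[0,0,0]]
    - [[-0.9,-0.45,0],[0,0,0]]
    - [[-1,-0.5,0],[0,0,0]]
    - [[-1,-0.5,0],[0,0,0]]

```text
time_s: 1.4
eef_pos: [0.4257, 0.2627, 0.2421]
tool_rot: [3.141, -0.001, 2.766]
force: [-0.2, 0.5, 0.4]
opening: -0.0
gripper_force: 0.0
```

```bash
cat >> h.py <<'E'
T=dict(main=(.430,.256),light=(.501,.132),fan=(.499,-.109))
def to(n,z):
    s=robot.state(); d=np.r_[T[n],z]-s['eef_pos']
    print(n,s['time_s'],s['eef_pos'].round(4),s['tool_rot'].round(4),s['force'].round(2),s['opening'],'tool shift/100mm',(R.from_euler('xyz',s['tool_rot']).inv().apply(d)/.1).round(3))
E
python3 -c "
from h import *
to('main',.10)"
```

```text
main 1.4 [0.4257 0.2627 0.2421] [ 3.1413e+00 -8.0000e-04  2.7659e+00] [-0.24  0.47  0.4 ] -0.00031600885410200825 tool shift/100mm [-0.065 -0.047  1.421]
```

jog_arm:
  increments:
    - [[-0.04,-0.05,0.3],[0,0,0]]
    - [[-0.04,-0.05,0.6],[0,0,0]]
    - [[-0.04,-0.05,0.9],[0,0,0]]
    - [[-0.04,-0.05,1],[0,0,0]]

```text
time_s: 1.8
eef_pos: [0.4242, 0.2573, 0.1397]
tool_rot: [-3.139, -0.004, 2.77]
force: [-0.3, 0.3, -0.9]
opening: -0.0
gripper_force: 0.0
```

jog_arm:
  increments:
    - [[0,0,0.2],[0,0,0]]
    - [[0,0,0.4],[0,0,0]]
    - [[0,0,0.7],[0,0,0]]
    - [[0,0,0.7],[0,0,0]]
    - [[0,0,0.7],[0,0,0]]

```text
time_s: 2.3
eef_pos: [0.4267, 0.2574, 0.0728]
tool_rot: [-3.141, -0.001, 2.769]
force: [0.4, 0.9, 1.3]
opening: -0.003
gripper_force: 0.0
```

```bash
python3 -c "
from h import *
to('main',.052); c=snap('wrist');d=snap('top')
x=np.hstack([cv2.resize(c['img'],(512,384)),cv2.resize(d['img'][185:275,180:247],(286,384))]); cv2.imwrite('pics/a.png',x[:,:,::-1])"
```

```text
main 2.3 [0.4267 0.2574 0.0728] [-3.1412e+00 -8.0000e-04  2.7689e+00] [0.41 0.93 1.31] -0.0028795199663852384 tool shift/100mm [-0.036 -0.001  0.208]
```

View pics/a.png

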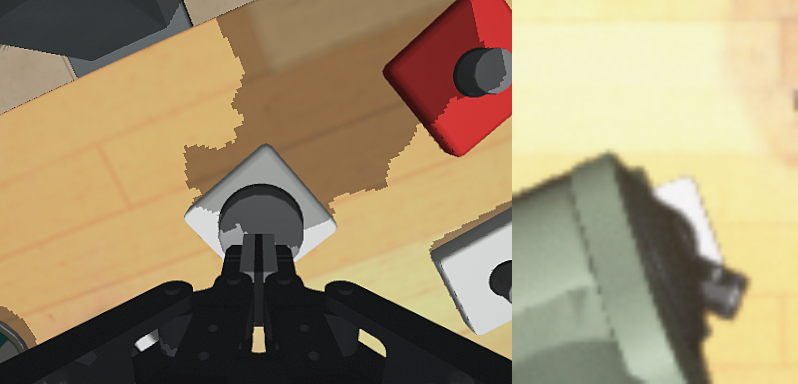

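The wrist view shows the closed fingertips at (260,240) over the round key, which is centred near (261,222). They line up sideways.

jog_arm:
  increments:
    - [[-0.03,0,0.05],[0,0,0]]
    - [[-0.03,0,0.1],[0,0,0]]
    - [[-0.03,0,0.15],[0,0,0]]
    - [[-0.03,0,0.18],[0,0,0]]
    - [[-0.03,0,0.2],[0,0,0]]

```text
time_s: 2.9
eef_pos: [0.4297, 0.2555, 0.0518]
tool_rot: [-3.141, -0.001, 2.768]
force: [0.1, 0.1, 0.0]
opening: 0.004
gripper_force: 0.0
```

jog_arm:
  increments:
    - [[0,0,0.02],[0,0,0]]
    - [[0,0,0.04],[0,0,0]]
    - [[0,0,0.06],[0,0,0]]
    - [[0,0,0.08],[0,0,0]]
    - [[0,0,0.09],[0,0,0]]

```text
time_s: 3.4
eef_pos: [0.4301, 0.2556, 0.0433]
tool_rot: [3.142, 0.0, 2.768]
force: [-0.6, 0.6, 1.6]
opening: -0.003
gripper_force: 1.4
```

jog_arm:
  increments:
    - [[0,0,0.02],[0,0,0]]
    - [[0,0,0.04],[0,0,0]]
    - [[0,0,0.05],[0,0,0]]
    - [[0,0,0.05],[0,0,0]]

```text
time_s: 3.8
eef_pos: [0.4301, 0.2557, 0.0381]
tool_rot: [3.142, -0.0, 2.768]
force: [0.2, 1.0, -0.6]
opening: 0.002
gripper_force: 0.1
```

jog_arm:
  increments:
    - [[0,0,0.01],[0,0,0]]
    - [[0,0,0.02],[0,0,0]]
    - [[0,0,0.02],[0,0,0]]

```text
time_s: 4.1
eef_pos: [0.4301, 0.2557, 0.0366]
tool_rot: [3.141, 0.0, 2.768]
force: [-0.9, -0.7, 7.6]
opening: -0.002
gripper_force: 3.8
```

jog_arm:
  increments:
    - [[0,0,0.01],[0,0,0]]
    - [[0,0,0.01],[0,0,0]]

```text
time_s: 4.3
eef_pos: [0.4301, 0.2557, 0.0358]
tool_rot: [3.141, 0.0, 2.768]
force: [-2.4, -0.3, 9.8]
opening: 0.004
gripper_force: 4.6
```

jog_arm:
  increments:
    - [[0,0,-0.05],[0,0,0]]
    - [[0,0,-0.2],[0,0,0]]
    - [[0,0,-0.5],[0,0,0]]
    - [[0,0,-0.9],[0,0,0]]
    - [[0,0,-0.9],[0,0,0]]

```text
time_s: 4.8
eef_pos: [0.4331, 0.257, 0.1296]
tool_rot: [3.136, 0.006, 2.768]
force: [0.8, 1.1, -0.4]
opening: -0.003
gripper_force: 0.0
```

```bash
python3 -c "
from h import *
to('fan',.12); c=snap('wrist'); cv2.imwrite('pics/b.png',c['img'][:,:,::-1])"
```

```text
fan 4.8 [0.4331 0.257  0.1296] [3.136  0.0057 2.7679] [ 0.77  1.1  -0.44] -0.002665246354671099 tool shift/100mm [-1.949 -3.168  0.09 ]
```

View pics/b.png

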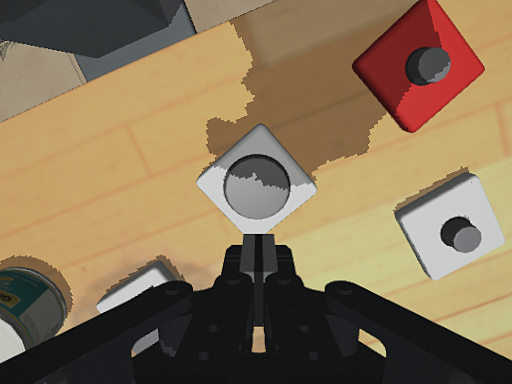

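The round key now sits low in its puck at (257,187), so it is down. Next is the fan switch.

jog_arm:
  increments:
    - [[-0.12,-0.2,0],[0,0,0]]
    - [[-0.24,-0.4,0],[0,0,0]]
    - [[-0.36,-0.6,0],[0,0,0]]
    - [[-0.48,-0.8,0],[0,0,0]]

```text
time_s: 5.25
eef_pos: [0.4446, 0.1626, 0.1239]
tool_rot: [-3.14, -0.002, 2.768]
force: [-0.0, 0.2, -0.3]
opening: 0.002
gripper_force: 0.0
```

jog_arm:
  increments:
    - [[-0.12,-0.2,0],[0,0,0]]
    - [[-0.24,-0.4,0],[0,0,0]]
    - [[-0.36,-0.6,0],[0,0,0]]
    - [[-0.48,-0.8,0],[0,0,0]]

```text
time_s: 5.65
eef_pos: [0.4601, 0.0707, 0.1239]
tool_rot: [-3.141, -0.002, 2.768]
force: [0.0, -0.0, -0.1]
opening: -0.003
gripper_force: 0.0
```

jog_arm:
  increments:
    - [[-0.12,-0.2,0],[0,0,0]]
    - [[-0.24,-0.4,0],[0,0,0]]
    - [[-0.36,-0.6,0],[0,0,0]]
    - [[-0.48,-0.8,0],[0,0,0]]

```text
time_s: 6.05
eef_pos: [0.4755, -0.0212, 0.1239]
tool_rot: [-3.141, -0.002, 2.768]
force: [-0.2, -0.5, -0.3]
opening: 0.003
gripper_force: 0.0
```

jog_arm:
  increments:
    - [[-0.12,-0.2,0],[0,0,0]]
    - [[-0.24,-0.4,0],[0,0,0]]
    - [[-0.36,-0.6,0],[0,0,0]]
    - [[-0.48,-0.78,0],[0,0,0]]
    - [[-0.48,-0.78,0],[0,0,0]]

```text
time_s: 6.55
eef_pos: [0.4928, -0.1126, 0.124]
tool_rot: [-3.141, -0.001, 2.765]
force: [-0.2, 1.2, 0.8]
opening: -0.001
gripper_force: 0.0
```

```bash
python3 -c "
from h import *
to('fan',.07); c=snap('wrist'); cv2.imwrite('pics/c.png',c['img'][:,:,::-1])"
```

```text
fan 6.55 [ 0.4928 -0.1126  0.124 ] [-3.1410e+00 -6.0000e-04  2.7646e+00] [-0.19  1.22  0.8 ] -0.0005648940020912922 tool shift/100mm [-0.045  0.056  0.54 ]
```

View pics/c.png

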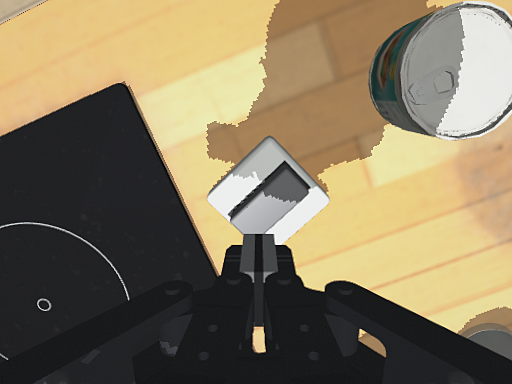

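The bar key is at about (270,196), just right of the fingertip line at x=260. That matches the 5 mm shift worked out by the script.

jog_arm:
  increments:
    - [[-0.04,0.05,0.2],[0,0,0]]
    - [[-0.04,0.05,0.4],[0,0,0]]
    - [[-0.04,0.05,0.55],[0,0,0]]
    - [[-0.04,0.05,0.65],[0,0,0]]
    - [[-0.04,0.05,0.7],[0,0,0]]

```text
time_s: 7.1
eef_pos: [0.4971, -0.1062, 0.054]
tool_rot: [3.141, -0.003, 2.769]
force: [0.3, -0.2, 1.0]
opening: -0.002
gripper_force: 0.0
```

```bash
python3 -c "
from h import *
to('fan',.0357)"
```

```text
fan 7.1 [ 0.4971 -0.1062  0.054 ] [ 3.1414e+00 -2.5000e-03  2.7687e+00] [ 0.3  -0.19  0.98] -0.0020069665637860276 tool shift/100mm [-0.029 -0.019  0.182]
```

jog_arm:
  increments:
    - [[-0.02,-0.02,0],[0,0,0]]
    - [[-0.02,-0.02,0.02],[0,0,0]]
    - [[-0.02,-0.02,0.04],[0,0,0]]
    - [[-0.02,-0.02,0.06],[0,0,0]]
    - [[-0.02,-0.02,0.08],[0,0,0]]

```text
time_s: 7.6
eef_pos: [0.4995, -0.11, 0.0474]
tool_rot: [3.142, 0.001, 2.768]
force: [-1.1, 0.5, -0.2]
opening: -0.001
gripper_force: 0.0
```

jog_arm:
  increments:
    - [[0,0,0.02],[0,0,0]]
    - [[0,0,0.04],[0,0,0]]
    - [[0,0,0.06],[0,0,0]]
    - [[0,0,0.07],[0,0,0]]
    - [[0,0,0.07],[0,0,0]]

```text
time_s: 8.1
eef_pos: [0.4994, -0.1099, 0.0401]
tool_rot: [-3.142, 0.0, 2.768]
force: [0.2, -0.4, 0.8]
opening: -0.0
gripper_force: 0.3
```

jog_arm:
  increments:
    - [[0,0,0.01],[0,0,0]]
    - [[0,0,0.02],[0,0,0]]
    - [[0,0,0.02],[0,0,0]]

```text
time_s: 8.4
eef_pos: [0.4994, -0.11, 0.0382]
tool_rot: [-3.142, 0.0, 2.768]
force: [0.6, -0.2, 1.2]
opening: 0.004
gripper_force: 0.4
```

jog_arm:
  increments:
    - [[0,0,0.01],[0,0,0]]
    - [[0,0,0.02],[0,0,0]]
    - [[0,0,0.02],[0,0,0]]

```text
time_s: 8.7
eef_pos: [0.4995, -0.11, 0.0367]
tool_rot: [-3.142, 0.0, 2.768]
force: [-0.7, 0.6, 7.2]
opening: -0.0
gripper_force: 3.8
```

jog_arm:
  increments:
    - [[0,0,0.01],[0,0,0]]
    - [[0,0,0.01],[0,0,0]]

```text
time_s: 8.9
eef_pos: [0.4995, -0.11, 0.0359]
tool_rot: [-3.141, 0.001, 2.768]
force: [-0.9, 1.6, 10.1]
opening: -0.002
gripper_force: 4.6
```

jog_arm:
  increments:
    - [[0,0,-0.05],[0,0,0]]
    - [[0,0,-0.2],[0,0,0]]
    - [[0,0,-0.5],[0,0,0]]
    - [[0,0,-0.9],[0,0,0]]
    - [[0,0,-0.9],[0,0,0]]

```text
time_s: 9.4
eef_pos: [0.5023, -0.1109, 0.1296]
tool_rot: [3.141, 0.008, 2.768]
force: [1.2, -0.5, -0.6]
opening: 0.002
gripper_force: 0.0
```

```bash
python3 -c "
from h import *
to('light',.12); c=snap('wrist'); cv2.imwrite('pics/d.png',c['img'][:,:,::-1])"
```

```text
light 9.4 [ 0.5023 -0.1109  0.1296] [3.1414 0.0075 2.7679] [ 1.17 -0.53 -0.63] 0.0020481491323642463 tool shift/100mm [0.899 2.257 0.09 ]
```

View pics/d.png

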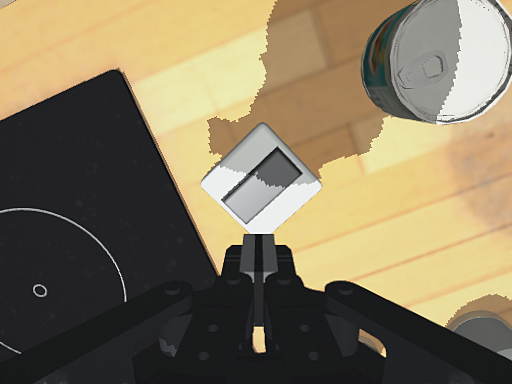

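The bar key is down at (262,187). Next is the square key.

jog_arm:
  increments:
    - [[0.08,0.2,0],[0,0,0]]
    - [[0.16,0.4,0],[0,0,0]]
    - [[0.24,0.6,0],[0,0,0]]
    - [[0.3,0.75,0],[0,0,0]]

```text
time_s: 9.85
eef_pos: [0.4974, -0.0278, 0.1237]
tool_rot: [-3.141, -0.003, 2.768]
force: [0.5, 0.1, 0.6]
opening: 0.001
gripper_force: 0.0
```

jog_arm:
  increments:
    - [[0.08,0.2,0],[0,0,0]]
    - [[0.16,0.4,0],[0,0,0]]
    - [[0.24,0.6,0],[0,0,0]]
    - [[0.3,0.75,0],[0,0,0]]

```text
time_s: 10.25
eef_pos: [0.4968, 0.0529, 0.1237]
tool_rot: [-3.141, -0.003, 2.769]
force: [-0.2, -0.2, 0.2]
opening: -0.002
gripper_force: 0.0
```

jog_arm:
  increments:
    - [[0.08,0.2,0],[0,0,0]]
    - [[0.16,0.4,0],[0,0,0]]
    - [[0.24,0.6,0],[0,0,0]]
    - [[0.3,0.75,0],[0,0,0]]
    - [[0.3,0.75,0],[0,0,0]]

```text
time_s: 10.75
eef_pos: [0.4964, 0.1339, 0.1238]
tool_rot: [-3.141, -0.002, 2.771]
force: [0.2, -0.3, -1.1]
opening: 0.003
gripper_force: 0.0
```

jog_arm:
  increments:
    - [[0,0,0.2],[0,0,0]]
    - [[0,0,0.4],[0,0,0]]
    - [[0,0,0.55],[0,0,0]]
    - [[0,0,0.6],[0,0,0]]
    - [[0,0,0.6],[0,0,0]]

```text
time_s: 11.25
eef_pos: [0.4965, 0.1318, 0.0641]
tool_rot: [-3.14, -0.002, 2.767]
force: [-0.8, 0.6, -0.3]
opening: -0.003
gripper_force: 0.0
```

```bash
python3 -c "
from h import *
to('light',.0357); c=snap('wrist'); cv2.imwrite('pics/e.png',c['img'][:,:,::-1])"
```

```text
light 11.25 [0.4965 0.1318 0.0641] [-3.1401e+00 -2.5000e-03  2.7672e+00] [-0.76  0.61 -0.33] -0.00271232189166171 tool shift/100mm [-0.041  0.019  0.283]
```

View pics/e.png

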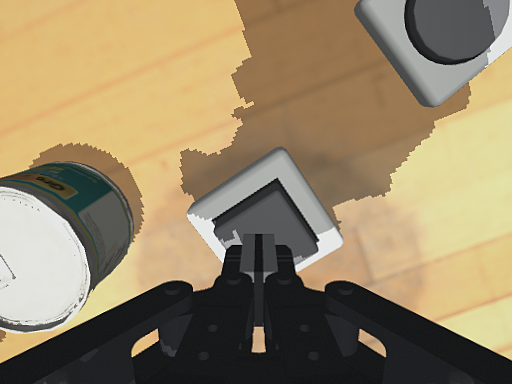

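The fingertips at (260,240) are over the square key, which is centred near (265,222). I'll shift a few millimetres and press.

jog_arm:
  increments:
    - [[-0.03,0.02,0.03],[0,0,0]]
    - [[-0.03,0.02,0.07],[0,0,0]]
    - [[-0.03,0.02,0.1],[0,0,0]]
    - [[-0.03,0.02,0.12],[0,0,0]]
    - [[-0.03,0.02,0.14],[0,0,0]]

```text
time_s: 11.8
eef_pos: [0.5011, 0.1332, 0.0511]
tool_rot: [-3.142, -0.0, 2.768]
force: [-0.0, 1.6, -0.3]
opening: -0.005
gripper_force: 0.0
```

jog_arm:
  increments:
    - [[0,0,0.02],[0,0,0]]
    - [[0,0,0.04],[0,0,0]]
    - [[0,0,0.06],[0,0,0]]
    - [[0,0,0.08],[0,0,0]]
    - [[0,0,0.08],[0,0,0]]

```text
time_s: 12.3
eef_pos: [0.5012, 0.1332, 0.0431]
tool_rot: [3.142, -0.0, 2.768]
force: [0.9, -1.0, -0.5]
opening: -0.003
gripper_force: 0.0
```

jog_arm:
  increments:
    - [[0,0,0.01],[0,0,0]]
    - [[0,0,0.02],[0,0,0]]
    - [[0,0,0.03],[0,0,0]]
    - [[0,0,0.03],[0,0,0]]

```text
time_s: 12.7
eef_pos: [0.5013, 0.1332, 0.0402]
tool_rot: [3.142, 0.0, 2.768]
force: [-0.5, 1.1, 1.1]
opening: 0.001
gripper_force: 0.5
```

jog_arm:
  increments:
    - [[0,0,0.01],[0,0,0]]
    - [[0,0,0.02],[0,0,0]]
    - [[0,0,0.03],[0,0,0]]
    - [[0,0,0.04],[0,0,0]]
    - [[0,0,0.04],[0,0,0]]

```text
time_s: 13.2
eef_pos: [0.5013, 0.1332, 0.0366]
tool_rot: [3.142, 0.0, 2.768]
force: [-1.9, -0.9, 7.1]
opening: -0.001
gripper_force: 3.8
```

jog_arm:
  increments:
    - [[0,0,0.01],[0,0,0]]
    - [[0,0,0.01],[0,0,0]]

```text
time_s: 13.4
eef_pos: [0.5013, 0.1332, 0.0358]
tool_rot: [3.141, 0.0, 2.768]
force: [-3.4, -0.2, 9.1]
opening: 0.001
gripper_force: 4.6
```

jog_arm:
  increments:
    - [[0,0,-0.05],[0,0,0]]
    - [[0,0,-0.2],[0,0,0]]
    - [[0,0,-0.5],[0,0,0]]
    - [[0,0,-0.9],[0,0,0]]
    - [[0,0,-0.9],[0,0,0]]

```text
time_s: 13.9
eef_pos: [0.5047, 0.1336, 0.1297]
tool_rot: [3.138, 0.007, 2.768]
force: [0.5, -0.1, -0.3]
opening: 0.002
gripper_force: 0.0
```

```bash
python3 -c "
from h import *
to('light',.12); c=snap('wrist');d=snap('side')
x=np.hstack([cv2.resize(c['img'],(400,300)),cv2.resize(d['img'][130:310,150:390],(400,300),interpolation=2)]); cv2.imwrite('pics/f.png',x[:,:,::-1])"
```

```text
light 13.9 [0.5047 0.1336 0.1297] [3.1377 0.0073 2.7679] [ 0.49 -0.07 -0.31] 0.0016129213373395454 tool shift/100mm [ 0.029 -0.029  0.097]
```

View pics/f.png

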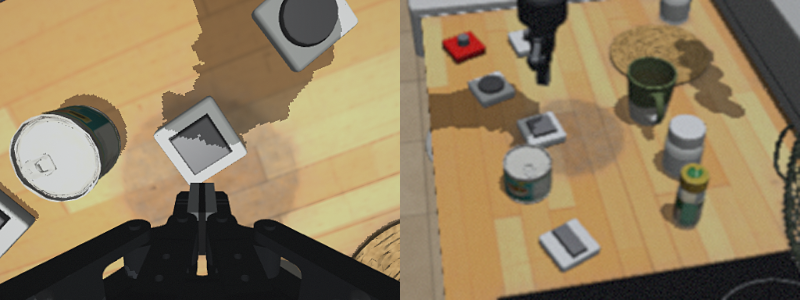

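All three keys are down: square at (201,145) in the wrist half, bar at (570,240) and round at (490,85) in the side half. Nothing else has moved.

```bash
python3 -c "
from rig import robot
print(robot.sign_off())"
```

```text
the job is handed in; nothing more can be done
None
```

I pressed the large round, bar and square keys fully down in that order, with force readings of about 10 N at most. In the pictures the small round key, the tin, the mug and the jars looked undisturbed. I handed the job in at about 14 s of the 48 s limit; the hand-in gave no verdict.

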